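# Dry-fit two hose reducers in a slanting dust inlet

### The arm

A 7-joint arm with a two-finger parallel gripper is mounted at the origin on the work surface. World frame = base frame: x ahead of the robot, y to its left, z up, the work surface at z = 0. Lengths are in m, angles in rad, forces in N, time in s.
With the tool pointing down it reaches from about 0.425 to 0.825 m from the base axis. Payload 3.6 kg.
Tool frame: the origin (TCP) lies at the very end of the fingers, on their centre line; the grasp point (between the pads) lies 19 mm behind it; z points along the fingers, y is the line along which they close (so a half turn about z gives the same grasp; the last joint's range is limited). The gripper opens to 85 mm and grips with 20 to 120 N. Pads are 22 mm wide; open, the fingers measure 114 mm over their backs; the gripper's body (76 mm by 85 mm) begins 54 mm behind the grasp point. The pads swing forward as they close: fully open they stand 13 mm farther back than shut.
Start: joints at [-1.234, 0.615, -0.013, 1.423, 0.008, 1.103, -0.04], TCP at [0.231, 0.607, 0.231] pointing down, gripper open.
Joint ranges: [-3.12, 3.12], [-0.3, 2.06], [-1.34, 1.32], [0.26, 2.42], [-1.36, 4.5], [0.01, 1.98], [-2.84, 2.84]. Speed limits (rad/s): [2.79, 2.79, 3.14, 3.14, 3.14, 3.14, 3.14].

### API

Orientations are given as a unit quaternion [x, y, z, w].
In Python, from rig import telemetry, imaging, ticket gives the robot as it stands.
- The arm moves only by the tool move_arm, never from a script. Its argument "rows" is a list of rows, each a list of 7 numbers: the shift along the world's x, y, z scaled (see below), then the turn, a rotation vector about the world's x, y, z scaled (see below), then the opening, from -1 (shut) to 1 (fully open), so that 0 is half open. In form: [[dx, dy, dz, wx, wy, wz, grip], ...]. A call has 1 to 12 rows; each row shifts and turns the commanded pose from where the row before left it; what a row does not reach is not made up. The controller multiplies each number of a shift by 0.02 m and each number of a turn by 0.08 rad. A row lasts 1/10 s, in which the tool goes at most 50 mm and 8.59 degrees, less where a joint would pass 70% of its speed; a pose out of reach is approached as far as the arm can. A call with a number of a shift or a turn outside -1 to 1 is refused whole. A call with a gripper value outside its range is refused whole. The fingers move at their own pace and stop on an object; the grip force is fixed at half the most. Time passes only in rows, so rows that do not move let the fingers close. It gives the time, the measured TCP pose, the force, the opening and the grip force at its end, in the units of the state.
- telemetry.get_obs(): the state, without advancing time (a new reading comes with each control period).
- imaging.read_camera(name): name is "side" or "top" or "wrist"; returns a dict with "color" (480x640x3 uint8, red, green, blue), "range_z" (480x640 float32, m along the optical axis (not along the pixel's ray), 0 where there is no reading), "fov_y" (degrees; the focal length in pixels is half the picture's height over the tangent of half this angle, whatever the lens; pixels are square), "cx", "cy" (the principal point, pixels), "k1" (the pictures are not rectified: a ray, as slopes to the right and down, at radius r is drawn at 1 + k1 r^2 times it, then the intrinsics apply), "rvec" (rotation vector, rad) and "tvec" (3), from world to camera coordinates, as OpenCV has them; the wrist camera has in their place "hand_eye" (4x4, takes a point from camera to tool coordinates, whose origin is the TCP and whose axes are the flange's). Camera axes: x right, y down, z forward; pixel columns grow to the right and rows downward; lengths in m; the calibration is good to about 2 mm. A picture is of the moment at which its call begins: read the wrist's pose just before it.
- ticket.close_job(): hands the job in; it is judged then, once.
The state is a dict: "t": time; "q": joint angles; "joint_vel": joint speeds; "tau": joint torques, N m; "eef_pos": TCP position; "tool_rot": TCP orientation; "ft_force": force on the tool from outside, world axes, zero at the start; "torque": the same for the moment, N m; "gripper_width": finger opening in m; "grasp_force": force on a finger pad.
Only numpy, scipy, OpenCV 4.12 (cv2) and the standard library are available. Lean on these libraries where they do the work, as an engineer would, in place of code of your own. Each camera call takes 0.05 s, during which the arm holds its last target. There are 200 camera calls.

### The job

Dry-fit the hose reducers for the dust-extraction box: first guide the medium reducer, narrow end first, along the slant into the box's open inlet, then guide the small reducer the same way into the medium one. Guide each down in line with the slant until it just touches all round, then let go: do not drop it in from above, and never press or knock it in, because the tapers must stay loose and not wedge. Leave the other things on the bench where they are.

Things in the scene. Friction and masses are not known exactly. Their poses are not given: they have to be found in the camera images.
- dust_box: Grey steel dust-extraction box fixed on the bench, 180 x 170 x 126 mm; its front has a sloping face, 26 degrees from level, that looks up and towards the robot and carries the inlet. Origin: centre of its underside; x points level to its back, z up.
- inlet: Fixed black tapered sleeve standing 70 mm out of the box's sloping face, 71 mm outside diameter at its mouth. Conical bore, 70 mm deep: diameter 60 mm at the mouth, 0.32 mm less per mm of depth. Origin: centre of the mouth, in the rim's plane; z points out of the mouth along the bore's axis, 26 degrees from vertical, leaning to the box's front (its -x).
- medium_reducer: Larger of two loose grey plastic reducers, standing on its narrow end; 104 mm high, about 100 g. Outside taper: diameter 42 mm at the foot, 61 mm at 60 mm height; then a straight neck to the top, 55 mm outside, to grip. Open at the top: conical bore, 47 mm at the rim, 0.32 mm less per mm of depth, 46 mm deep to a screen. Origin: centre of its foot; z along its axis to the neck.
- small_reducer: Smaller of two loose grey plastic reducers, standing on its narrow end; 88 mm high, about 70 g. Outside taper: diameter 34 mm at the foot, 48 mm at 44 mm height; then a straight neck to the top, 38 mm outside, to grip. Origin: centre of its foot; z along its axis to the neck.
- flat_file: Bystander: flat file with a blue handle, lying on the bench, 290 mm long, 20 mm high.
- coupling: Bystander: plain straight grey pipe ring without taper, 52 mm diameter, 45 mm high.
- glue_bottle: Bystander: white glue bottle, 60 mm diameter, 170 mm high.
- drinking_cup: Bystander: blue plastic drinking cup, 72 mm diameter, 85 mm high.
- rasp: Bystander: steel rasp with a wooden handle, lying, 330 mm long, 25 mm high.
- screwdriver: Bystander: screwdriver lying on the bench.
- wood_offcut: Bystander: piece of light wood, 120 x 50 x 25 mm.
- medium_home (a point): Point on the inlet's axis 56 mm below its mouth, where the medium reducer's origin comes to lie (within about 2 mm) when it just touches all round. Axes as inlet.
- small_home (a point): Point on the medium reducer's axis 64 mm above its foot, where the small reducer's origin comes to lie (within about 2 mm) when it just touches all round. Axes as medium_reducer; moves with it.
Things that resemble listed ones, but are neither listed nor needed, are in the scene too. Leave any green or orange look-alike of the medium_reducer alone. What is shaped like the small_reducer but green is not meant.

How it is judged:
By the outcome, as a careful person would: the job done as asked, in the order asked, and still so for the second after the job is handed in, with the robot touching nothing.
It also fails if it takes over 56 s, if anything falls off the work surface, if the arm or the gripper's body presses on something with over 40 N, if the wrist force passes 120 N, or if a joint passes its speed limit or range.

## Working session

There is one attempt and no reset: what is moved stays moved. The work goes in short steps, Python scripts to look and compute and a tool call to move; the robot and the scene stay as the last step left them, time stands still between calls to the robot, and variables do not carry over. Pictures are saved under pics/ and viewed, at most 10 in all, crops included, and the job is handed in when it is done.

Besides the shell and the picture viewer there is one more tool, called after "Request:" as name(argument=value, ...) on one line, values as JSON. move_arm: Moves the arm, as the interface text tells. Shifts and turns lie within -1 to 1; 1 stands for 0.02 m of shift or 0.08 rad of turn. Its arguments: {"type":"object","properties":{"rows":{"type":"array"}},"required":["rows"]}

```bash
mkdir -p pics; cat > h.py <<'E'
import numpy as np, cv2
from scipy.spatial.transform import Rotation as R
from rig import telemetry, imaging, ticket
def cam(name):
    o=telemetry.get_obs(); c=imaging.read_camera(name)
    h,w=c['range_z'].shape; f=h/2/np.tan(np.radians(c['fov_y'])/2)
    K=np.array([[f,0,c['cx']],[0,f,c['cy']],[0,0,1.]]); D=np.array([c['k1'],0,0,0.])
    u,v=np.meshgrid(np.arange(w,dtype=float),np.arange(h,dtype=float))
    s=cv2.undistortPoints(np.stack([u,v],-1).reshape(-1,1,2),K,D).reshape(h,w,2)
    z=c['range_z']; P=np.dstack([s*z[...,None],z])
    if 'hand_eye' in c:
        T=np.array(c['hand_eye']); P=P@T[:3,:3].T+T[:3,3]
        P=P@R.from_quat(o['tool_rot']).as_matrix().T+np.array(o['eef_pos'])
    else:
        Rm=R.from_rotvec(np.ravel(c['rvec'])).as_matrix(); P=(P-np.ravel(c['tvec']))@Rm
    P[z<=0]=np.nan
    return c['color'],P
def save(n,im): cv2.imwrite(f'pics/{n}.png',im[...,::-1])
E
python3 - <<'E'
from h import *
for n in('top','side'):
    c,P=cam(n); save(n,c); np.savez(n,c=c,P=P)
o=telemetry.get_obs(); print(o)
E
```

```text
{'t': 0.1, 'q': array([-1.23349437,  0.61581931, -0.0126058 ,  1.42476123,  0.00807068,
        1.10341595, -0.04036916]), 'joint_vel': array([ 0.00118824, -0.00156462, -0.00124968, -0.00367762, -0.00083453,
        0.00021561,  0.00164332]), 'tau': array([ 1.17091466e-03, -4.70383430e+01,  2.60353927e-01, -1.71569860e+01,
        1.01646781e-02,  5.83925808e-03,  2.49155516e-05]), 'eef_pos': array([0.23102726, 0.60680701, 0.23024861]), 'tool_rot': array([ 1.80862757e-01,  9.83507640e-01, -1.15871903e-03, -2.07884593e-04]), 'ft_force': array([ 0.07548698,  0.25311371, -0.15907012]), 'torque': array([-0.03029553,  0.02451462, -0.00364816]), 'grasp_force': 0.0, 'gripper_width': 0.08521549477562343}
```

View pics/top.png

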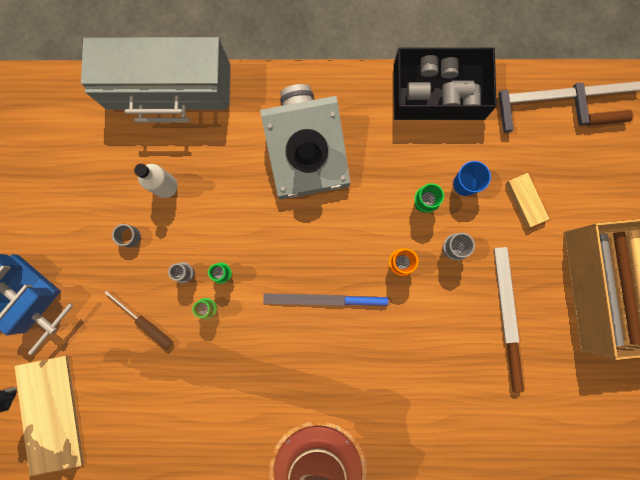

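View pics/side.png

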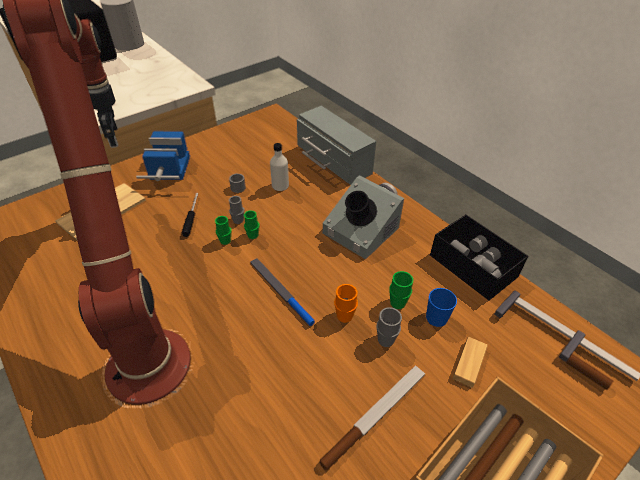

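The top view shows these candidates:
- **Medium reducer:** green (429,197), orange (404,262) and grey (459,246). The grey one fits, since green and orange are excluded.
- **Small reducer:** grey (181,272), green (220,272), green (204,308) and grey ring (125,236). The one at (181,272) fits: it is grey and tapered with a neck, while the ring is the plain coupling.

The inlet mouth is at about (306,150). Next I'll make one enlarged crop to confirm and take the measurements.

```bash
python3 - <<'E'
from h import *
d=np.load('top.npz'); c,P=d['c'],d['P']; s=np.load('side.npz'); 
a=cv2.resize(c[195:295,380:500],(396,330),interpolation=cv2.INTER_CUBIC); b=cv2.resize(c[215:315,100:220],(396,330),interpolation=cv2.INTER_CUBIC)
t=cv2.resize(s['c'][265:365,325:445],(396,250)); t2=cv2.resize(s['c'][160:260,180:300],(396,250))
save('crop',np.vstack([np.hstack([a,b]),np.hstack([t,t2])]))
def blob(P,x,y,r,z0,z1):
    m=(np.hypot(P[...,0]-x,P[...,1]-y)<r)&(P[...,2]>z0)&(P[...,2]<z1); return P[m]
for n,(u,v) in dict(med=(459,240),small=(181,268),orange=(404,256),gM=(429,190),gs=(220,267),gs2=(204,303),inlet=(306,150),cup=(472,178),coup=(125,232),glue=(150,175)).items():
    w=P[v-14:v+15,u-16:u+17].reshape(-1,3); zt=np.nanpercentile(w[:,2],98)
    q=w[w[:,2]>zt-.006]; (x,y),r=cv2.minEnclosingCircle((q[:,:2]*1000).astype(np.float32))
    q2=blob(s['P'],x/1000,y/1000,.05,zt-.006,zt+.006)
    (x2,y2),r2=cv2.minEnclosingCircle((q2[:,:2]*1000).astype(np.float32)) if len(q2)>3 else ((0,0),0)
    print(n,'ztop %.3f'%zt,'top',np.round([x,y,r],1),'side',np.round([x2,y2,r2],1),len(q2))
# inlet rim / sloped face: 
q=blob(P,*P[150,306,:2],.13,.03,.25)
# bolt face plane fit by ransac-like
rng=np.random.default_rng(0);Q=np.vstack([q,blob(s['P'],*P[150,306,:2],.13,.03,.25)])
best=None
for i in range(3000):
    a=Q[rng.choice(len(Q),3,False)];n=np.cross(a[1]-a[0],a[2]-a[0]);l=np.linalg.norm(n)
    if l<1e-5: continue
    n=n/l*np.sign(n[2]); 
    if abs(np.degrees(np.arccos(n[2]))-26)>6: continue
    k=np.abs((Q-a[0])@n)<.002
    if best is None or k.sum()>best[0]: best=(k.sum(),n,a[0],k)
I=Q[best[3]];m=I.mean(0);n=np.linalg.svd(I-m,full_matrices=False)[2][2];n*=np.sign(n[2])
print('plane',best[0],n,m,'tilt',np.degrees(np.arccos(n[2])),'yaw',np.degrees(np.arctan2(-n[1],-n[0])))
h=(Q-m)@n; print(np.histogram(h,bins=np.arange(.01,.09,.004)))
k=(h>.062)&(h<.078);rim=Q[k]
e1=np.cross([0,0,1],n);e1/=np.linalg.norm(e1);e2=np.cross(n,e1)
for nm,B in(('top',q),('side',Q[len(q):])):
    hh=(B-m)@n; B=B[(hh>.062)&(hh<.078)]; uv=np.c_[B@e1,B@e2]
    (a,b),r=cv2.minEnclosingCircle((uv*1000).astype(np.float32)); hr=np.median((B-m)@n)
    print(nm,len(B),r,hr,'centre',e1*a/1000+e2*b/1000+n*(m@n+hr))
E
```

```text
med ztop 0.106 top [ 506.8 -311.1   27.1] side [ 506.6 -310.6   28.5] 125
small ztop 0.089 top [447.  308.9  18.9] side [446.8 311.7  22.3] 48
orange ztop 0.105 top [ 472.1 -189.3   27.3] side [ 471.4 -188.    29.1] 117
gM ztop 0.106 top [ 616.3 -247.4   27.2] side [ 614.6 -245.9   30. ] 102
gs ztop 0.089 top [446.3 222.1  19.3] side [442.9 221.5  21.4] 60
gs2 ztop 0.089 top [366.2 255.   19.6] side [368.8 254.1  21.5] 56
inlet ztop 0.162 top [703.   22.4  30.6] side [710.3  23.7  27.6] 45
cup ztop 0.086 top [ 662.5 -347.9   36.6] side [ 662.9 -347.3   37.6] 133
coup ztop 0.046 top [532.4 447.7  26.8] side [533.2 449.7  28.1] 60
glue ztop 0.171 top [656.1 366.9  14.1] side [654.2 368.2  15. ] 40
plane 4446 [-0.42794295 -0.08059114  0.90020548] [0.72580425 0.02558426 0.0873051 ] tilt 25.814910619608053 yaw 10.665155387164697
(array([ 52,  41,  46,  46,  41,  41,  54,  44,  49,  60,  41,  67,  60,
        71, 236, 177,  15,   0,   0]), array([0.01 , 0.014, 0.018, 0.022, 0.026, 0.03 , 0.034, 0.038, 0.042,
       0.046, 0.05 , 0.054, 0.058, 0.062, 0.066, 0.07 , 0.074, 0.078,
       0.082, 0.086]))
top 316 35.888755798339844 0.06939244253270879 centre [0.69111812 0.0209936  0.14749001]
side 183 36.55951690673828 0.06897618401127743 centre [0.69214481 0.02012633 0.14743804]
```

View pics/crop.png

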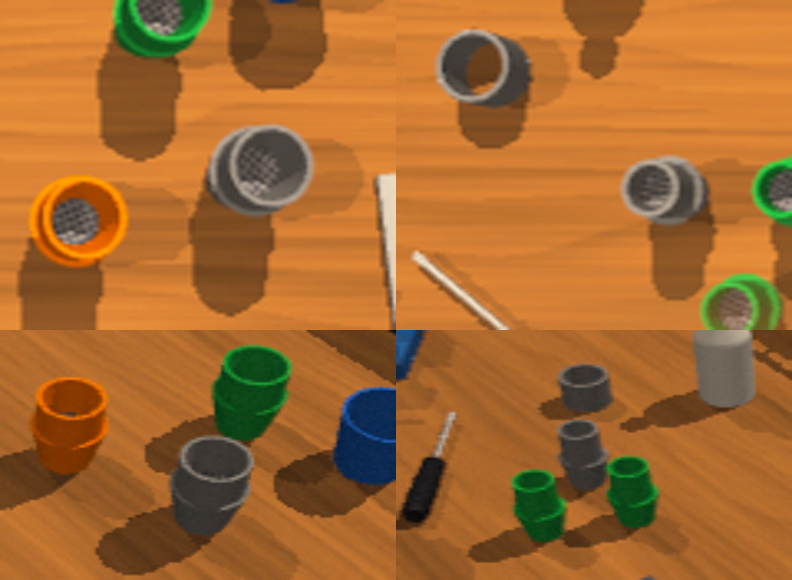

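The crop confirms both: the grey tapered cup with a neck (top-left panel, about (265,165)) is the medium, and the grey necked piece (right panel, about (660,188)) is the small. The grey ring at (483,65) is the coupling. I'm moving towards the medium.

Request:
move_arm(rows=[[0.75,-0.96,0,0,0,-0.467,1],[0.75,-0.96,0,0,0,-0.467,1],[0.75,-0.96,0,0,0,-0.467,1],[0.75,-0.96,0,0,0,-0.467,1],[0.75,-0.96,0,0,0,-0.467,1],[0.75,-0.96,0,0,0,-0.467,1],[0.75,-0.96,0,0,0,-0.467,1],[0.75,-0.96,0,0,0,-0.467,1],[0.75,-0.96,0,0,0,-0.467,1],[0.75,-0.96,0,0,0,-0.467,1],[0.75,-0.96,0,0,0,-0.467,1],[0.75,-0.96,0,0,0,-0.467,1]])

```text
t: 1.3
eef_pos: [0.4118, 0.3757, 0.2311]
tool_rot: [0.396, 0.918, -0.0, -0.0]
ft_force: [0.5, 0.2, -0.1]
gripper_width: 0.0853
grasp_force: 0.0
```

Request:
move_arm(rows=[[0.75,-0.96,0,0,0,-0.467,1],[0.75,-0.96,0,0,0,-0.467,1],[0.75,-0.96,0,0,0,-0.467,1],[0.75,-0.96,0,0,0,-0.467,1],[0.17,-1,0,0,0,-0.467,1],[0.17,-1,0,0,0,-0.467,1],[0.17,-1,0,0,0,-0.467,1],[0.17,-1,0,0,0,-0.467,1],[0.17,-1,0,0,0,-0.467,1],[0.17,-1,0,0,0,-0.467,1],[0.17,-1,0,0,0,-0.467,1],[0.17,-1,0,0,0,-0.467,1]])

```text
t: 2.5
eef_pos: [0.4987, 0.1386, 0.2314]
tool_rot: [0.591, 0.807, 0.0, 0.0]
ft_force: [-0.4, -0.2, -0.9]
gripper_width: 0.0854
grasp_force: 0.0
```

Request:
move_arm(rows=[[0.17,-1,0,0,0,-0.467,1],[0.17,-1,0,0,0,-0.467,1],[0.17,-1,0,0,0,-0.467,1],[0.17,-1,0,0,0,-0.467,1],[0.17,-1,0,0,0,-0.467,1],[0.17,-1,0,0,0,-0.467,1],[0.17,-1,0,0,0,-0.467,1],[-0.04,-0.97,0,0,0,-0.467,1],[-0.04,-0.97,0,0,0,-0.467,1],[-0.04,-0.97,0,0,0,-0.467,1],[-0.04,-0.97,0,0,0,-0.467,1],[-0.04,-0.97,0,0,0,-0.467,1]])

```text
t: 3.7
eef_pos: [0.518, -0.0983, 0.2313]
tool_rot: [0.755, 0.656, 0.0, -0.0]
ft_force: [-0.3, -0.0, 1.5]
gripper_width: 0.0854
grasp_force: 0.0
```

Request:
move_arm(rows=[[-0.04,-0.97,0,0,0,-0.467,1],[-0.04,-0.97,0,0,0,-0.467,1],[-0.04,-0.97,0,0,0,-0.467,1],[-0.04,-0.97,0,0,0,-0.467,1],[-0.04,-0.97,0,0,0,-0.467,1],[-0.04,-0.97,0,0,0,-0.467,1],[-0.04,-0.97,0,0,0,-0.467,1],[-0.04,-0.97,0,0,0,-0.467,1],[-0.04,-0.97,0,0,0,-0.467,1],[-0.04,-0.97,0,0,0,-0.467,1],[0,0,0,0,0,0,1],[0,0,0,0,0,0,1]])

```text
t: 4.9
eef_pos: [0.51, -0.2909, 0.2311]
tool_rot: [0.863, 0.505, 0.0, -0.0]
ft_force: [0.9, 0.4, 0.2]
gripper_width: 0.0857
grasp_force: 0.0
```

```bash
cat >> h.py <<'E'
def rim(P,x,y,rad,zt,tol=.005):
    """centre of a horizontal rim near (x,y,zt): least-squares circle on outer points"""
    m=(np.hypot(P[...,0]-x,P[...,1]-y)<rad)&(abs(P[...,2]-zt)<tol); q=P[m]
    (a,b),r=cv2.minEnclosingCircle((q[:,:2]*1000).astype(np.float32)); return a,b,r,len(q),np.median(q[:,2])
E
python3 - <<'E'
from h import *
c,P=cam('wrist'); save('w1',c)
print(rim(P,.507,-.311,.04,.105))
o=telemetry.get_obs();print(o['eef_pos'],R.from_quat(o['tool_rot']).as_matrix())
E
```

```text
(505.96197509765625, -311.2441711425781, 27.43906593322754, 1418, np.float64(0.10376620213291089))
[ 0.51042963 -0.28987892  0.23104761] [[ 4.88736184e-01  8.72431609e-01 -1.72439779e-04]
 [ 8.72430747e-01 -4.88735402e-01  1.51611705e-03]
 [ 1.23843101e-03 -8.91423027e-04 -9.99998836e-01]]
```

View pics/w1.png

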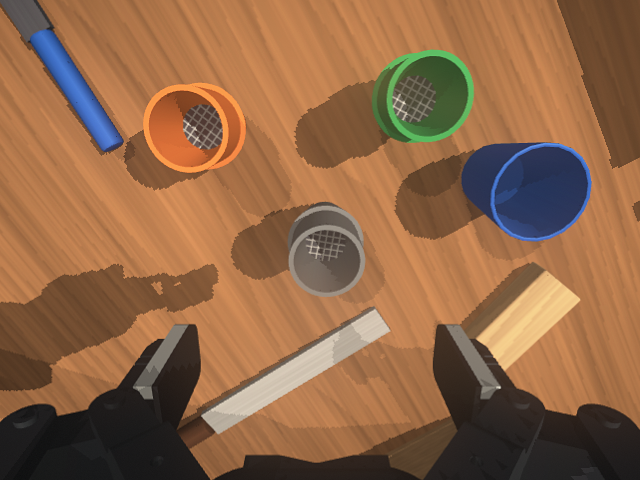

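The wrist view shows the grey medium at (327,260), with the orange, green and cup all clear of the fingers. I'm descending over its neck now.

Request:
move_arm(rows=[[-0.11,-0.55,0,0,0,0,1],[-0.11,-0.55,0,0,0,0,1],[0,0,-1,0,0,0,1],[0,0,-1,0,0,0,1],[0,0,-1,0,0,0,1],[0,0,-1,0,0,0,1],[0,0,-1,0,0,0,1],[0,0,-1,0,0,0,1],[0,0,-1,0,0,0,1],[0,0,-0.75,0,0,0,1],[0,0,-0.5,0,0,0,1],[0,0,0,0,0,0,1]])

```text
t: 6.15
eef_pos: [0.5051, -0.3126, 0.0651]
tool_rot: [0.863, 0.505, -0.001, -0.001]
ft_force: [0.3, 0.0, 0.1]
gripper_width: 0.0853
grasp_force: 0.0
```

Request:
move_arm(rows=[[0.05,0.07,0,0,0,0,0.8],[0,0,0,0,0,0,0.5],[0,0,0,0,0,0,0.2],[0,0,0,0,0,0,0],[0,0,0,0,0,0,0],[0,0,0,0,0,0,0]])

```text
t: 6.75
eef_pos: [0.5075, -0.3117, 0.0676]
tool_rot: [0.863, 0.505, 0.001, 0.001]
ft_force: [0.3, 0.0, 5.5]
gripper_width: 0.0528
grasp_force: 62.8
```

Request:
move_arm(rows=[[0,0,0.3,0,0,0,0],[0,0,0.7,0,0,0,0],[0,0,1,0,0,0.87,0],[0,0,1,0,0,0.87,0],[0,0,1,0,0,0.87,0],[0,0,1,0,0,0.87,0],[0,0,1,0,0,0.87,0],[0,0,1,0,0,0.87,0],[0,0,1,0,0,0.87,0],[0,0,1,0,0,0.87,0],[0,0,1,0,0,0.87,0],[0,0,0.5,0,0,0.87,0]])

```text
t: 7.95
eef_pos: [0.507, -0.3121, 0.2791]
tool_rot: [0.638, 0.77, -0.0, 0.002]
ft_force: [-0.8, -0.4, -1.1]
gripper_width: 0.0529
grasp_force: 62.9
```

Request:
move_arm(rows=[[0.4,0.95,0,0.06,-0.33,0,0],[0.4,0.95,0,0.06,-0.33,0,0],[0.4,0.95,0,0.06,-0.33,0,0],[0.4,0.95,0,0.06,-0.33,0,0],[0.4,0.95,0,0.06,-0.33,0,0],[0.4,0.95,0,0.06,-0.33,0,0],[0.4,0.95,0,0.06,-0.33,0,0],[0.4,0.95,0,0.06,-0.33,0,0],[0.4,0.95,0,0.06,-0.33,0,0],[0.4,0.95,0,0.06,-0.33,0,0],[0.4,0.95,0,0.06,-0.33,0,0],[0.4,0.95,0,0.06,-0.33,0,0]])

```text
t: 9.15
eef_pos: [0.6024, -0.0829, 0.2768]
tool_rot: [0.631, 0.759, 0.123, 0.103]
ft_force: [-0.6, 1.1, -1.0]
gripper_width: 0.0527
grasp_force: 62.9
```

Request:
move_arm(rows=[[0.4,0.95,0,0.06,-0.33,0,0],[0.4,0.95,0,0.06,-0.33,0,0],[0.4,0.95,0,0.06,-0.33,0,0],[0.4,0.95,0,0.06,-0.33,0,0],[0.4,0.95,0,0.06,-0.33,0,0],[0,0,0,0,0,0,0],[0,0,0,0,0,0,0]])

```text
t: 9.85
eef_pos: [0.6423, 0.011, 0.2764]
tool_rot: [0.622, 0.749, 0.173, 0.145]
ft_force: [0.4, -0.7, -1.3]
gripper_width: 0.0524
grasp_force: 63.0
```

```bash
cat >> h.py <<'E'
from scipy.optimize import least_squares
def prof_med(h): return np.where(h<.060,.021+h*(.0095/.060),.0275)
def prof_small(h): return np.where(h<.044,.017+h*(.007/.044),.019)
def pose(o): return np.array(o['eef_pos']),R.from_quat(o['tool_rot']).as_matrix()
def axisfit(clouds,foot,n,prof,H,rmax=.036,biases=True):
    """fit foot point & axis (toward neck) to visible outside surface points; sideways only"""
    foot=np.array(foot,float);n=np.array(n,float);e1=np.cross([0,0,1],n) if abs(n[2])<.999 else np.array([1.,0,0]);e1/=np.linalg.norm(e1);e2=np.cross(n,e1)
    A=[]
    for Q in clouds:
        d=Q-foot;h=d@n;r=np.linalg.norm(d-h[:,None]*n,axis=1)
        k=(h>.004)&(h<H-.004)&(abs(r-prof(h))<.008);A.append(Q[k])
    Q=np.vstack(A)
    def f(p):
        nn=n+p[2]*e1+p[3]*e2;nn/=np.linalg.norm(nn);b=foot+p[0]*e1+p[1]*e2+p[4]*n
        d=Q-b;h=d@nn;r=np.linalg.norm(d-h[:,None]*nn,axis=1);return (r-prof(h))*1000
    s=least_squares(f,np.zeros(5),loss='soft_l1',x_scale=[.001,.001,.01,.01,.001]);p=s.x
    nn=n+p[2]*e1+p[3]*e2;nn/=np.linalg.norm(nn)
    return foot+p[0]*e1+p[1]*e2+p[4]*n,nn,[len(a) for a in A],np.median(abs(s.fun)),p
E
python3 - <<'E'
from h import *
o=telemetry.get_obs();t,Rm=pose(o);n=-Rm[:,2];print('tcp',t,'n',n,'y',Rm[:,1])
cs={k:cam(k) for k in('side','top','wrist')}
for k in cs: np.savez('h_'+k,c=cs[k][0],P=cs[k][1])
foot=t-.0676*n
for ks in(['side'],['top'],['wrist'],['side','top']):
    b,nn,N,e,p=axisfit([cs[k][1][np.isfinite(cs[k][1][...,0])] for k in ks],foot,n,prof_med,.104)
    print(ks,N,'foot',b.round(4),'n',nn.round(4),'e %.2f'%e,'p mm/mrad',(p*1000).round(1))
save('h',np.hstack([cv2.resize(cs['side'][0][120:280,280:440],(400,400)),cv2.resize(cs['wrist'][0],(400,300)).repeat(1,0) if 0 else np.vstack([cv2.resize(cs['wrist'][0],(400,300)),cv2.resize(cs['top'][0][90:190,240:373],(400,300))])[:400]]))
E
```

```text
tcp [0.64226025 0.01101921 0.27642881] n [-0.43236973 -0.07808108  0.89830939] y [0.88292284 0.16557183 0.43935546]
['side'] [410] foot [0.6718 0.0158 0.2178] n [-0.467  -0.072   0.8813] e 1.13 p mm/mrad [  0.5   1.2 -12.1 -37.1   1.8]
['top'] [99] foot [0.6677 0.0138 0.2221] n [-0.4307 -0.0788  0.899 ] e 0.56 p mm/mrad [ 1.8 -0.9  1.   1.7  7.6]
['wrist'] [19521] foot [0.6707 0.015  0.2178] n [-0.4396 -0.0326  0.8976] e 3.62 p mm/mrad [  1.1   0.  -46.1   0.5   2.4]
['side', 'top'] [410, 99] foot [0.6707 0.0156 0.2185] n [-0.4537 -0.0788  0.8876] e 1.19 p mm/mrad [  0.5   0.5  -3.1 -23.7   2.9]
```

View pics/h.png

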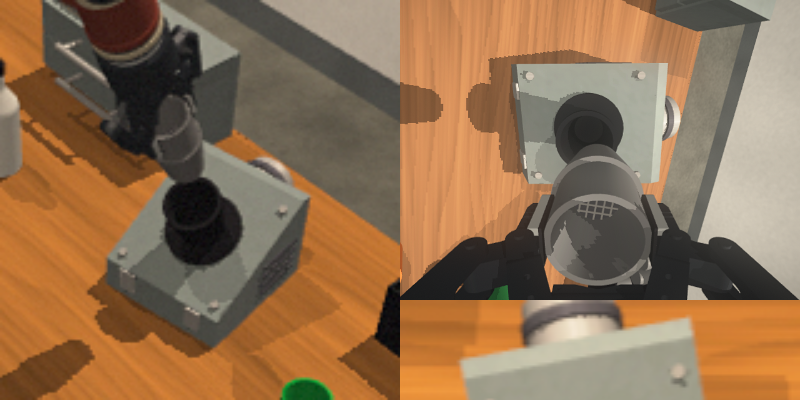

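The picture shows the reducer held in line with the slant, above the inlet mouth at about (195,205) in the left panel. I'll move onto the axis and then follow it inward, stopping 18 mm before home.

Request:
move_arm(rows=[[-0.26,-0.04,-0.13,0,0,0,0],[-0.25,-0.04,-0.12,0,0,0,0],[0.388,0.073,-0.809,0,0,0,0],[0.388,0.073,-0.809,0,0,0,0],[0.388,0.073,-0.809,0,0,0,0],[0.388,0.073,-0.809,0,0,0,0],[0.3,0.056,-0.629,0,0,0,0],[0.3,0.056,-0.629,0,0,0,0],[0.172,0.032,-0.36,0,0,0,0],[0,0,0,0,0,0,0],[0,0,0,0,0,0,0]])

```text
t: 11.1
eef_pos: [0.6793, 0.0186, 0.1745]
tool_rot: [0.622, 0.749, 0.173, 0.145]
ft_force: [0.7, 0.2, -1.6]
gripper_width: 0.0527
grasp_force: 63.0
```

```bash
cat > st.py <<'E'
from h import *
m=np.array([.6915,.0206,.1475]);n=np.array([-.431,-.081,.899])
def st():
    F=[];T=[]
    o=telemetry.get_obs(); f=np.array(o['ft_force']);q=np.array(o['torque']);t,Rm=pose(o)
    e1=np.array([.1847,-.983,0]);e2=np.cross(n,e1);d=t-m
    print('s %.4f off e1 %.4f e2 %.4f'%(d@n,d@e1,d@e2),'F n,e1,e2',np.round([f@n,f@e1,f@e2],2),'T',np.round([q@n,q@e1,q@e2],3),'toolz',(-Rm[:,2]).round(4),'e1,e2',e1.round(3),e2.round(3))
st()
E
python3 st.py
```

```text
s 0.0297 off e1 -0.0003 e2 0.0007 F n,e1,e2 [-1.76 -0.05 -0.04] T [-0.007 -0.567  0.017] toolz [-0.4337 -0.0787  0.8976] e1,e2 [ 0.185 -0.983  0.   ] [0.884 0.166 0.439]
```

Request:
move_arm(rows=[[0.065,0.012,-0.135,0,0,0,0],[0.065,0.012,-0.135,0,0,0,0],[0.065,0.012,-0.135,0,0,0,0],[0,0,0,0,0,0,0]])

```text
t: 11.5
eef_pos: [0.6829, 0.0196, 0.1657]
tool_rot: [0.622, 0.749, 0.173, 0.145]
ft_force: [0.5, -0.6, -0.8]
gripper_width: 0.0527
grasp_force: 63.0
```

```bash
python3 st.py
```

```text
s 0.0202 off e1 -0.0006 e2 0.0002 F n,e1,e2 [-0.89  0.68 -0.03] T [-0.04  -0.567  0.026] toolz [-0.4328 -0.079   0.898 ] e1,e2 [ 0.185 -0.983  0.   ] [0.884 0.166 0.439]
```

Request:
move_arm(rows=[[0.043,0.008,-0.09,0,0,0,0],[0.043,0.008,-0.09,0,0,0,0],[0,0,0,0,0,0,0]])

```text
t: 11.8
eef_pos: [0.6846, 0.0199, 0.1621]
tool_rot: [0.622, 0.749, 0.173, 0.145]
ft_force: [-0.4, 0.3, -1.0]
gripper_width: 0.0523
grasp_force: 63.0
```

```bash
python3 st.py
```

```text
s 0.0162 off e1 -0.0006 e2 0.0002 F n,e1,e2 [-0.74 -0.32 -0.69] T [ 0.004 -0.695  0.105] toolz [-0.4327 -0.079   0.8981] e1,e2 [ 0.185 -0.983  0.   ] [0.884 0.166 0.439]
```

Request:
move_arm(rows=[[0.022,0.004,-0.045,0,0,0,0],[0,0,0,0,0,0,0]])

```text
t: 12.0
eef_pos: [0.6849, 0.02, 0.1613]
tool_rot: [0.622, 0.749, 0.173, 0.145]
ft_force: [-0.7, -0.2, -1.6]
gripper_width: 0.0526
grasp_force: 63.1
```

```bash
python3 st.py
```

```text
s 0.0153 off e1 -0.0007 e2 0.0001 F n,e1,e2 [-1.17  0.02 -1.37] T [ 0.016 -0.752  0.121] toolz [-0.4325 -0.0791  0.8982] e1,e2 [ 0.185 -0.983  0.   ] [0.884 0.166 0.439]
```

Request:
move_arm(rows=[[0.022,0.004,-0.045,0,0,0,0],[0,0,0,0,0,0,0]])

```text
t: 12.2
eef_pos: [0.6852, 0.0202, 0.1604]
tool_rot: [0.622, 0.749, 0.173, 0.145]
ft_force: [-1.8, -0.1, -0.8]
gripper_width: 0.0527
grasp_force: 63.1
```

```bash
python3 st.py
```

```text
s 0.0143 off e1 -0.0008 e2 -0.0000 F n,e1,e2 [ 0.06 -0.24 -2.01] T [-0.055 -0.898  0.167] toolz [-0.4323 -0.0792  0.8982] e1,e2 [ 0.185 -0.983  0.   ] [0.884 0.166 0.439]
```

Light contact on the upper side. I'm easing the tool off by 0.9 mm sideways before going on.

Request:
move_arm(rows=[[-0.04,0.01,-0.018,0,0,0,0],[0,0,0,0,0,0,0]])

```text
t: 12.4
eef_pos: [0.6851, 0.0201, 0.1605]
tool_rot: [0.622, 0.749, 0.173, 0.146]
ft_force: [-0.1, 0.1, -1.8]
gripper_width: 0.0526
grasp_force: 63.1
```

```bash
python3 st.py
```

```text
s 0.0145 off e1 -0.0007 e2 -0.0001 F n,e1,e2 [-1.59 -0.12 -0.9 ] T [-0.023 -0.72   0.134] toolz [-0.4339 -0.0787  0.8975] e1,e2 [ 0.185 -0.983  0.   ] [0.884 0.166 0.439]
```

Request:
move_arm(rows=[[0.022,0.004,-0.045,0,0,0,0],[0,0,0,0,0,0,0]])

```text
t: 12.6
eef_pos: [0.6854, 0.0203, 0.1595]
tool_rot: [0.622, 0.749, 0.173, 0.145]
ft_force: [-0.9, 0.8, -1.7]
gripper_width: 0.0528
grasp_force: 63.1
```

```bash
python3 st.py
```

```text
s 0.0135 off e1 -0.0008 e2 -0.0002 F n,e1,e2 [-1.14 -0.98 -1.42] T [-0.005 -0.734  0.157] toolz [-0.4335 -0.0789  0.8977] e1,e2 [ 0.185 -0.983  0.   ] [0.884 0.166 0.439]
```

Request:
move_arm(rows=[[-0.03,0.014,-0.013,0,0,0,0],[0.011,0.002,-0.022,0,0,0,0],[0,0,0,0,0,0,0]])

```text
t: 12.9
eef_pos: [0.6854, 0.0204, 0.1592]
tool_rot: [0.622, 0.749, 0.174, 0.146]
ft_force: [-0.6, 0.4, -0.1]
gripper_width: 0.0529
grasp_force: 63.1
```

```bash
python3 st.py
```

```text
s 0.0131 off e1 -0.0009 e2 -0.0003 F n,e1,e2 [ 0.13 -0.54 -0.53] T [ 0.004 -0.504  0.039] toolz [-0.4346 -0.0785  0.8972] e1,e2 [ 0.185 -0.983  0.   ] [0.884 0.166 0.439]
```

Request:
move_arm(rows=[[0.011,0.002,-0.022,0,0,0,0],[0,0,0,0,0,0,0]])

```text
t: 13.1
eef_pos: [0.6855, 0.0203, 0.159]
tool_rot: [0.622, 0.749, 0.174, 0.146]
ft_force: [-1.4, -0.3, 2.2]
gripper_width: 0.0529
grasp_force: 63.4
```

```bash
python3 st.py
```

```text
s 0.0130 off e1 -0.0009 e2 -0.0003 F n,e1,e2 [ 2.62  0.01 -0.36] T [ 0.031 -0.453  0.049] toolz [-0.4346 -0.0786  0.8972] e1,e2 [ 0.185 -0.983  0.   ] [0.884 0.166 0.439]
```

It touches all round: the axial force rises while the side forces stay near zero. I'm relaxing slightly, then releasing and backing out along the axis.

Request:
move_arm(rows=[[-0.011,-0.002,0.022,0,0,0,0],[0,0,0,0,0,0,0.3],[0,0,0,0,0,0,0.45],[0,0,0,0,0,0,0.7],[0,0,0,0,0,0,1],[0,0,0,0,0,0,1]])

```text
t: 13.7
eef_pos: [0.6849, 0.0205, 0.1587]
tool_rot: [0.622, 0.749, 0.173, 0.145]
ft_force: [-1.0, 0.3, -0.2]
gripper_width: 0.0853
grasp_force: 0.0
```

Request:
move_arm(rows=[[-0.13,-0.024,0.27,0,0,0,1],[-0.26,-0.049,0.54,0,0,0,1],[-0.43,-0.081,0.9,0,0,0,1],[-0.43,-0.081,0.9,0,0,0,1],[-0.43,-0.081,0.9,0,0,0,1],[-0.43,-0.081,0.9,0,0,0,1],[0,0,0,0,0,0,1]])

```text
t: 14.4
eef_pos: [0.6434, 0.012, 0.2512]
tool_rot: [0.622, 0.749, 0.175, 0.148]
ft_force: [0.2, -1.1, -0.2]
gripper_width: 0.0857
grasp_force: 0.0
```

```bash
python3 - <<'E'
from h import *
from st import m,n
cs={k:cam(k) for k in('wrist','side','top')}
for k,(c,P) in cs.items():
    Q=P[np.isfinite(P[...,0])];h=(Q-m)@n;r=np.linalg.norm(Q-m-h[:,None]*n,axis=1)
    print(k,'rim hist',np.histogram(h[(r<.04)&(r>.02)],bins=np.arange(.036,.06,.002)))
    kk=(h>.042)&(h<.055)&(r<.04);B=Q[kk]
    if len(B)>50:
        hm=np.percentile((B-m)@n,60);B=B[abs((B-m)@n-hm)<.003]
        mu=B.mean(0);nn=np.linalg.svd(B-mu,full_matrices=False)[2][2];nn*=np.sign(nn[2])
        e1=np.array([.1847,-.983,0]);e2=np.cross(n,e1);uv=np.c_[(B-m)@e1,(B-m)@e2]*1000
        print(len(B),'top s',hm,'plane n',nn.round(3),'centre e1,e2,r',cv2.minEnclosingCircle(uv.astype(np.float32)))
save('p',cs['wrist'][0])
E
```

```text
s 0.1146 off e1 -0.0004 e2 0.0015 F n,e1,e2 [-0.16  1.07 -0.1 ] T [ 0.002 -0.41   0.022] toolz [-0.4395 -0.0784  0.8948] e1,e2 [ 0.185 -0.983  0.   ] [0.884 0.166 0.439]
wrist rim hist (array([ 238,  283,  297,  286,  332,  325, 1594,  361,    0,    0,    0]), array([0.036, 0.038, 0.04 , 0.042, 0.044, 0.046, 0.048, 0.05 , 0.052,
       0.054, 0.056, 0.058]))
2247 top s 0.04925176271705407 plane n [-0.43  -0.086  0.899] centre e1,e2,r ((-0.8792152404785156, -1.18402099609375), 27.39202117919922)
side rim hist (array([14, 18, 10, 21, 17, 29, 27, 14,  5,  2,  0]), array([0.036, 0.038, 0.04 , 0.042, 0.044, 0.046, 0.048, 0.05 , 0.052,
       0.054, 0.056, 0.058]))
76 top s 0.04810178355741808 plane n [-0.424 -0.094  0.901] centre e1,e2,r ((0.12148533761501312, 0.3756161630153656), 28.42633819580078)
top rim hist (array([ 5,  4,  7,  2,  7, 18, 24, 17,  2,  0,  0]), array([0.036, 0.038, 0.04 , 0.042, 0.044, 0.046, 0.048, 0.05 , 0.052,
       0.054, 0.056, 0.058]))
60 top s 0.049433076546951026 plane n [-0.475 -0.091  0.875] centre e1,e2,r ((-0.005267143249511719, 0.26847100257873535), 26.661174774169922)
```

View pics/p.png

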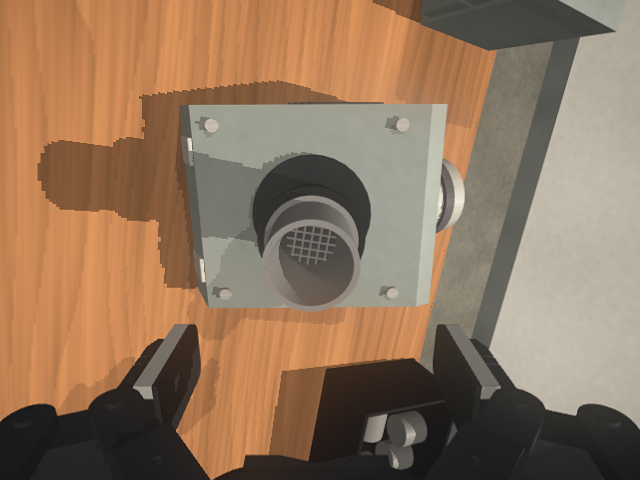

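The medium sits in line: its rim's normal matches the slant, with its top 49 mm above the mouth. Next, the small reducer.

Request:
move_arm(rows=[[-0.65,0.5,0.3,-0.068,0.38,0,1],[-0.65,0.99,0,-0.068,0.38,0,1],[-0.65,0.99,0,-0.068,0.38,0,0.8],[-0.65,0.99,0,-0.068,0.38,0,0.6],[-0.65,0.99,0,-0.068,0.38,0,0.35],[-0.65,0.99,0,-0.068,0.38,0,0.35],[-0.65,0.99,0,-0.068,0.38,0,0.35],[-0.65,0.99,0,-0.068,0.38,0,0.35],[-0.65,0.99,0,-0.068,0.38,0,0.35],[-0.65,0.99,0,-0.068,0.38,0,0.35],[-0.65,0.99,0,-0.068,0.38,0,0.35],[-0.65,0.99,0,-0.068,0.38,0,0.35]])

```text
t: 15.75
eef_pos: [0.4858, 0.2414, 0.2516]
tool_rot: [0.638, 0.769, 0.032, 0.026]
ft_force: [0.8, -0.4, 0.2]
gripper_width: 0.0575
grasp_force: 0.0
```

Request:
move_arm(rows=[[-0.65,0.99,-0.3,-0.068,0.38,0,0.35],[-0.65,0.99,-0.5,-0.068,0.38,0,0.35],[-0.65,0.99,-0.5,-0.068,0.38,0,0.35],[0,0,0,0,0,0,0.35],[0,0,0,0,0,0,0.35]])

```text
t: 16.25
eef_pos: [0.4475, 0.2998, 0.2259]
tool_rot: [0.639, 0.769, -0.003, -0.003]
ft_force: [0.8, -0.8, -0.9]
gripper_width: 0.0577
grasp_force: 0.0
```

```bash
python3 - <<'E'
from h import *
c,P=cam('wrist'); save('w2',c)
print(rim(P,.447,.310,.03,.088))
o=telemetry.get_obs();t,Rm=pose(o);print(t,o['gripper_width']);print(Rm.round(4))
E
```

```text
(446.4371032714844, 310.5683898925781, 19.244503021240234, 909, np.float64(0.08780221982521785))
[0.44818515 0.29894688 0.22653608] 0.057761159472947944
[[-1.822e-01  9.832e-01 -7.100e-03]
 [ 9.833e-01  1.822e-01 -1.400e-03]
 [-1.000e-04 -7.300e-03 -1.000e+00]]
```

View pics/w2.png

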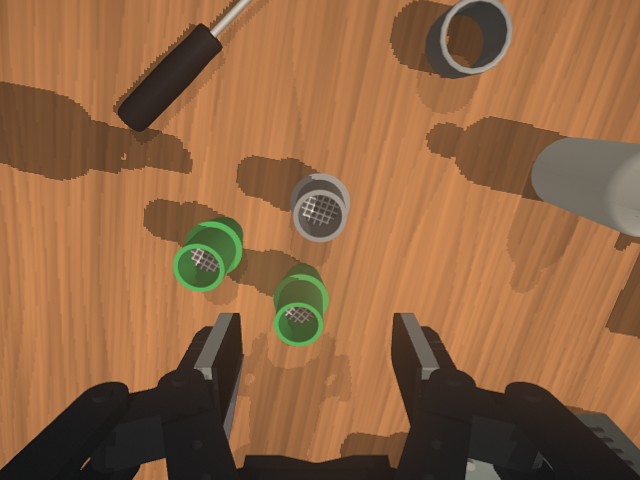

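The wrist view shows the grey small reducer at (320,212), with green ones at (208,265) and (298,320). I'm descending onto the grey one with half-open fingers.

Request:
move_arm(rows=[[-0.04,0.3,0,0.018,-0.09,0,0.35],[-0.04,0.29,0,0,0,0,0.35],[0,0,-1,0,0,0,0.35],[0,0,-1,0,0,0,0.35],[0,0,-1,0,0,0,0.35],[0,0,-1,0,0,0,0.35],[0,0,-1,0,0,0,0.35],[0,0,-1,0,0,0,0.35],[0,0,-1,0,0,0,0.35],[0,0,-1,0,0,0,0.35],[0,0,-0.5,0,0,0,0.35],[0,0,0,0,0,0,0.35]])

```text
t: 17.5
eef_pos: [0.4455, 0.3113, 0.056]
tool_rot: [0.639, 0.769, -0.001, -0.001]
ft_force: [0.0, -0.7, 0.6]
gripper_width: 0.0574
grasp_force: 0.0
```

```bash
python3 - <<'E'
from h import *
t,Rm=pose(telemetry.get_obs());d=np.array([.4464,.3106,0])-t;print(t,Rm[:,2],'x,y tool offset of object',d@Rm[:,0],d@Rm[:,1])
E
```

```text
[0.44551988 0.31133493 0.0559781 ] [-1.97449844e-03  1.75291619e-04 -9.99998035e-01] x,y tool offset of object -0.0009134297281875974 0.0008376545036571345
```

Centred to within 1 mm. I'm closing now.

Request:
move_arm(rows=[[0.02,-0.02,0,0,0,0,0.1],[0,0,0,0,0,0,-0.1],[0,0,0,0,0,0,-0.3],[0,0,0,0,0,0,-0.5],[0,0,0,0,0,0,-0.5],[0,0,0,0,0,0,-0.5]])

```text
t: 18.1
eef_pos: [0.4472, 0.3117, 0.0582]
tool_rot: [0.639, 0.769, 0.002, -0.0]
ft_force: [-0.0, -0.1, 5.7]
gripper_width: 0.0347
grasp_force: 60.1
```

Request:
move_arm(rows=[[0,0,0.3,0,0,0,-0.5],[0,0,0.8,0,0,0,-0.5],[0,0,1,0,0,0,-0.5],[0,0,1,0,0,0,-0.5],[0,0,1,0,0,0,-0.5],[0,0,1,0,0,0,-0.5],[0,0,1,0,0,0,-0.5],[0,0,1,0,0,0,-0.5],[0.534,-0.95,1,0.065,-0.35,0,-0.5],[0.534,-0.95,1,0.065,-0.35,0,-0.5],[0.534,-0.95,1,0.065,-0.35,0,-0.5],[0.534,-0.95,1,0.065,-0.35,0,-0.5]])

```text
t: 19.3
eef_pos: [0.4891, 0.2342, 0.2798]
tool_rot: [0.638, 0.768, 0.044, 0.036]
ft_force: [0.7, -1.0, -0.8]
gripper_width: 0.035
grasp_force: 59.8
```

Request:
move_arm(rows=[[0.534,-0.95,0.5,0.065,-0.35,0,-0.5],[0.534,-0.95,0.3,0.065,-0.35,0,-0.5],[0.534,-0.95,0,0.065,-0.35,0,-0.5],[0.534,-0.95,0,0.065,-0.35,0,-0.5],[0.534,-0.95,0,0.065,-0.35,0,-0.5],[0.534,-0.95,0,0.065,-0.35,0,-0.5],[0.534,-0.95,0,0.065,-0.35,0,-0.5],[0.534,-0.95,0,0.065,-0.35,0,-0.5],[0.534,-0.95,0,0.065,-0.35,0,-0.5],[0.534,-0.95,0,0.065,-0.35,0,-0.5],[0.534,-0.95,0,0.065,-0.35,0,-0.5],[0.534,-0.95,0,0.065,-0.35,0,-0.5]])

```text
t: 20.5
eef_pos: [0.617, 0.0065, 0.2948]
tool_rot: [0.622, 0.749, 0.174, 0.144]
ft_force: [0.3, -0.9, -0.3]
gripper_width: 0.0351
grasp_force: 59.8
```

Request:
move_arm(rows=[[0,0,0,0,0,0,-0.5],[0,0,0,0,0,0,-0.5]])

```text
t: 20.7
eef_pos: [0.6166, 0.0071, 0.2947]
tool_rot: [0.623, 0.749, 0.174, 0.143]
ft_force: [-0.0, 0.3, -0.6]
gripper_width: 0.0349
grasp_force: 59.8
```

```bash
cat > st2.py <<'E'
from h import *
m=np.array([.6697,.0174,.1915]);n=np.array([-.432,-.081,.8985]);n/=np.linalg.norm(n)
e1=np.array([.1843,-.9829,0]);e2=np.cross(n,e1)
def st():
    o=telemetry.get_obs(); f=np.array(o['ft_force']);q=np.array(o['torque']);t,Rm=pose(o);d=t-m
    print('s %.4f off e1 %.4f e2 %.4f'%(d@n,d@e1,d@e2),'F n,e1,e2',np.round([f@n,f@e1,f@e2],2),'T',np.round([q@n,q@e1,q@e2],3),'toolz',(-Rm[:,2]).round(4))
    return t,Rm
if __name__=='__main__': st()
E
python3 - <<'E'
from st2 import *
t,Rm=st(); d=t-m; print('shift to axis (units)',(-(d-(d@n)*n)/.02).round(3)); z=-Rm[:,2]; print('turn units',(np.cross(z,n)/.08).round(3))
c,P=cam('wrist'); Q=P[np.isfinite(P[...,0])];h=(Q-m)@n;r=np.linalg.norm(Q-m-h[:,None]*n,axis=1)
k=(abs(h)<.004)&(r<.033);B=Q[k];uv=np.c_[(B-m)@e1,(B-m)@e2]*1000
print('med rim',len(B),cv2.minEnclosingCircle(uv.astype(np.float32)),np.median((B-m)@n))
# held small rim
s=t+.0298*z; hh=(Q-s)@z; rr=np.linalg.norm(Q-s-hh[:,None]*z,axis=1); k=(abs(hh)<.004)&(rr<.024);B=Q[k];uv=np.c_[(B-s)@e1,(B-s)@e2]*1000
print('small rim rel tool axis',len(B),cv2.minEnclosingCircle(uv.astype(np.float32)),np.median((B-s)@z))
save('w3',c)
E
```

```text
s 0.1164 off e1 0.0004 e2 -0.0032 F n,e1,e2 [-0.55 -0.29 -0.26] T [-0.007 -0.534  0.026] toolz [-0.4311 -0.0819  0.8986]
shift to axis (units) [0.139 0.045 0.071]
turn units [-0.01  -0.011 -0.006]
med rim 1097 ((-0.08742600679397583, -0.48770013451576233), 26.98870849609375) 0.00016142538672356157
small rim rel tool axis 4900 ((-2.5881845951080322, 0.00521499291062355), 22.862424850463867) -0.00023223524081055543
```

View pics/w3.png

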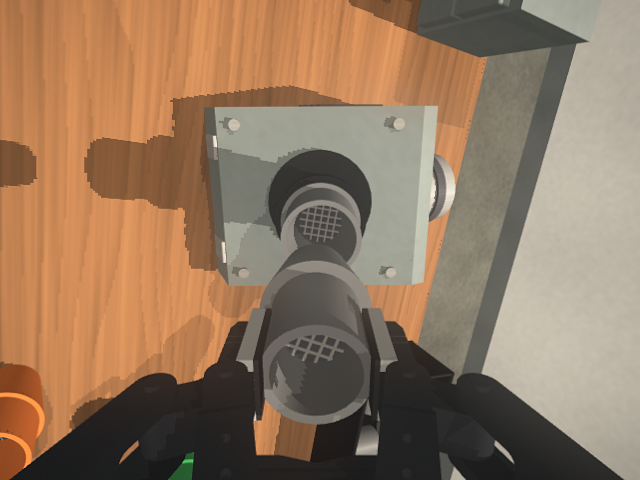

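The wrist view shows the small reducer held at (315,375), in line with the seated medium rim at (320,235). I'm aligning it and then moving down the axis, stopping 18 mm before home.

Request:
move_arm(rows=[[0.06,0.036,0.031,0,0,0,-0.5],[0.055,0.036,0.031,0,0,0,-0.5],[0.346,0.065,-0.719,0,0,0,-0.5],[0.346,0.065,-0.719,0,0,0,-0.5],[0.346,0.065,-0.719,0,0,0,-0.5],[0.259,0.049,-0.54,0,0,0,-0.5],[0.259,0.049,-0.54,0,0,0,-0.5],[0.173,0.032,-0.36,0,0,0,-0.5],[0,0,0,0,0,0,-0.5],[0,0,0,0,0,0,-0.5]])

```text
t: 21.75
eef_pos: [0.6544, 0.0149, 0.2244]
tool_rot: [0.623, 0.749, 0.174, 0.144]
ft_force: [0.3, -0.4, -0.2]
gripper_width: 0.0347
grasp_force: 59.9
```

```bash
python3 st2.py
```

```text
s 0.0363 off e1 -0.0004 e2 0.0006 F n,e1,e2 [-0.33  0.46  0.13] T [-0.017 -0.592 -0.04 ] toolz [-0.4329 -0.0816  0.8977]
```

Request:
move_arm(rows=[[0.052,0.01,-0.108,0,0,0,-0.5],[0.052,0.01,-0.108,0,0,0,-0.5],[0.043,0.008,-0.09,0,0,0,-0.5],[0,0,0,0,0,0,-0.5]])

```text
t: 22.15
eef_pos: [0.6571, 0.0158, 0.218]
tool_rot: [0.622, 0.749, 0.174, 0.144]
ft_force: [-0.3, -0.3, -0.5]
gripper_width: 0.0343
grasp_force: 59.9
```

```bash
python3 st2.py
```

```text
s 0.0294 off e1 -0.0008 e2 0.0003 F n,e1,e2 [-0.27  0.25 -0.51] T [-0.019 -0.55   0.006] toolz [-0.4324 -0.0819  0.898 ]
```

Request:
move_arm(rows=[[0.02,0.004,-0.1,0,0,0,-0.5],[0.022,0.004,-0.045,0,0,0,-0.5],[0,0,0,0,0,0,-0.5]])

```text
t: 22.45
eef_pos: [0.658, 0.0159, 0.215]
tool_rot: [0.622, 0.749, 0.174, 0.144]
ft_force: [-0.2, -0.3, 0.2]
gripper_width: 0.0347
grasp_force: 59.9
```

```bash
python3 st2.py
```

```text
s 0.0263 off e1 -0.0007 e2 -0.0003 F n,e1,e2 [ 0.32  0.26 -0.17] T [ 0.052 -0.566  0.055] toolz [-0.4323 -0.0818  0.898 ]
```

Request:
move_arm(rows=[[0.022,0.004,-0.045,0,0,0,-0.5],[0.022,0.004,-0.045,0,0,0,-0.5],[0,0,0,0,0,0,-0.5]])

```text
t: 22.75
eef_pos: [0.6589, 0.0161, 0.2133]
tool_rot: [0.622, 0.749, 0.174, 0.144]
ft_force: [0.3, 0.5, -0.5]
gripper_width: 0.0344
grasp_force: 59.9
```

```bash
python3 st2.py
```

```text
s 0.0243 off e1 -0.0007 e2 -0.0002 F n,e1,e2 [-0.65 -0.47  0.09] T [-0.035 -0.522  0.001] toolz [-0.4323 -0.0818  0.898 ]
```

Request:
move_arm(rows=[[0.022,0.004,-0.045,0,0,0,-0.5],[0.022,0.004,-0.045,0,0,0,-0.5],[0,0,0,0,0,0,-0.5]])

```text
t: 23.05
eef_pos: [0.6598, 0.0162, 0.2115]
tool_rot: [0.622, 0.749, 0.174, 0.144]
ft_force: [0.4, -0.3, -0.1]
gripper_width: 0.0347
grasp_force: 59.9
```

```bash
python3 st2.py
```

```text
s 0.0223 off e1 -0.0006 e2 -0.0002 F n,e1,e2 [-0.27  0.41  0.29] T [-0.024 -0.538 -0.023] toolz [-0.4323 -0.0818  0.898 ]
```

Request:
move_arm(rows=[[0.022,0.004,-0.045,0,0,0,-0.5],[0,0,0,0,0,0,-0.5]])

```text
t: 23.25
eef_pos: [0.6602, 0.0163, 0.2106]
tool_rot: [0.622, 0.749, 0.174, 0.144]
ft_force: [-0.4, -0.3, -0.9]
gripper_width: 0.0346
grasp_force: 59.9
```

```bash
python3 st2.py
```

```text
s 0.0214 off e1 -0.0007 e2 -0.0001 F n,e1,e2 [-0.62  0.19 -0.84] T [-0.025 -0.545  0.045] toolz [-0.4325 -0.0818  0.8979]
```

Request:
move_arm(rows=[[0.022,0.004,-0.045,0,0,0,-0.5],[0,0,0,0,0,0,-0.5]])

```text
t: 23.45
eef_pos: [0.6608, 0.0164, 0.2098]
tool_rot: [0.622, 0.749, 0.174, 0.144]
ft_force: [0.1, 0.2, -0.7]
gripper_width: 0.0347
grasp_force: 59.9
```

```bash
python3 st2.py
```

```text
s 0.0204 off e1 -0.0006 e2 -0.0000 F n,e1,e2 [-0.66 -0.17 -0.23] T [-0.01  -0.519  0.008] toolz [-0.4327 -0.0817  0.8978]
```

Request:
move_arm(rows=[[0.011,0.002,-0.022,0,0,0,-0.5],[0,0,0,0,0,0,-0.5]])

```text
t: 23.65
eef_pos: [0.661, 0.0164, 0.2095]
tool_rot: [0.622, 0.749, 0.174, 0.144]
ft_force: [0.7, -0.3, -0.1]
gripper_width: 0.0345
grasp_force: 59.9
```

```bash
python3 st2.py
```

```text
s 0.0200 off e1 -0.0006 e2 0.0000 F n,e1,e2 [-0.36  0.43  0.58] T [ 0.026 -0.521 -0.001] toolz [-0.4328 -0.0818  0.8978]
```

Request:
move_arm(rows=[[0.011,0.002,-0.022,0,0,0,-0.5],[0,0,0,0,0,0,-0.5]])

```text
t: 23.85
eef_pos: [0.6613, 0.0164, 0.209]
tool_rot: [0.622, 0.749, 0.174, 0.144]
ft_force: [1.1, -0.2, -0.3]
gripper_width: 0.0345
grasp_force: 59.9
```

```bash
python3 st2.py
```

```text
s 0.0195 off e1 -0.0006 e2 0.0001 F n,e1,e2 [-0.73  0.37  0.81] T [-0.023 -0.439 -0.007] toolz [-0.4329 -0.0817  0.8977]
```

Request:
move_arm(rows=[[0.02,0.004,-0.017,0,0,0,-0.5],[0,0,0,0,0,0,-0.5]])

```text
t: 24.05
eef_pos: [0.6616, 0.0165, 0.2086]
tool_rot: [0.622, 0.749, 0.174, 0.144]
ft_force: [0.4, -0.4, -1.2]
gripper_width: 0.0343
grasp_force: 59.9
```

```bash
python3 st2.py
```

```text
s 0.0189 off e1 -0.0007 e2 0.0002 F n,e1,e2 [-1.16  0.46 -0.25] T [-0.031 -0.461  0.047] toolz [-0.4326 -0.0818  0.8979]
```

Request:
move_arm(rows=[[0.015,0.003,-0.02,0,0,0,-0.5],[0,0,0,0,0,0,-0.5]])

```text
t: 24.25
eef_pos: [0.6618, 0.0166, 0.2083]
tool_rot: [0.622, 0.749, 0.174, 0.144]
ft_force: [0.1, -0.1, -1.6]
gripper_width: 0.0346
grasp_force: 59.9
```

```bash
python3 st2.py
```

```text
s 0.0185 off e1 -0.0006 e2 0.0003 F n,e1,e2 [-1.44  0.07 -0.62] T [-0.008 -0.538  0.007] toolz [-0.4326 -0.0818  0.8979]
```

Request:
move_arm(rows=[[0.012,0.002,-0.022,0,0,0,-0.5],[0,0,0,0,0,0,-0.5]])

```text
t: 24.45
eef_pos: [0.6621, 0.0167, 0.208]
tool_rot: [0.622, 0.749, 0.174, 0.144]
ft_force: [0.1, 0.5, 1.1]
gripper_width: 0.0351
grasp_force: 60.1
```

```bash
python3 st2.py
```

```text
s 0.0182 off e1 -0.0007 e2 0.0004 F n,e1,e2 [ 0.94 -0.43  0.67] T [-0.014 -0.505  0.038] toolz [-0.4329 -0.0819  0.8977]
```

Request:
move_arm(rows=[[0.012,0.002,-0.022,0,0,0,-0.5],[0,0,0,0,0,0,-0.5]])

```text
t: 24.65
eef_pos: [0.6623, 0.0167, 0.2077]
tool_rot: [0.622, 0.749, 0.174, 0.144]
ft_force: [-2.4, 0.5, 3.2]
gripper_width: 0.0348
grasp_force: 60.4
```

```bash
python3 st2.py
```

```text
s 0.0178 off e1 -0.0007 e2 0.0005 F n,e1,e2 [ 3.92 -0.98 -0.63] T [ 0.016 -0.598  0.13 ] toolz [-0.4329 -0.082   0.8977]
```

Touching all round at s = 17.8 mm, against about 18 mm expected. I'm relaxing and releasing, then backing out along the axis.

Request:
move_arm(rows=[[-0.014,-0.003,0.03,0,0,0,-0.5],[0,0,0,0,0,0,-0.15],[0,0,0,0,0,0,0],[0,0,0,0,0,0,0.3],[0,0,0,0,0,0,0.6],[0,0,0,0,0,0,0.6]])

```text
t: 25.25
eef_pos: [0.662, 0.0166, 0.2079]
tool_rot: [0.622, 0.749, 0.174, 0.144]
ft_force: [0.1, 0.8, -0.0]
gripper_width: 0.0684
grasp_force: 0.0
```

Request:
move_arm(rows=[[-0.13,-0.024,0.27,0,0,0,0.6],[-0.26,-0.049,0.54,0,0,0,0.6],[-0.43,-0.081,0.9,0,0,0,0.6],[-0.43,-0.081,0.9,0,0,0,0.6],[-0.43,-0.081,0.9,0,0,0,0.6],[-0.43,-0.081,0.9,0,0,0,0.6],[0,0,0,0,0,0,0.6]])

```text
t: 25.95
eef_pos: [0.6205, 0.0078, 0.3004]
tool_rot: [0.622, 0.748, 0.176, 0.147]
ft_force: [0.7, -0.4, -0.1]
gripper_width: 0.0684
grasp_force: 0.0
```

```bash
python3 - <<'E'
from st2 import *
cs={k:cam(k) for k in('wrist','side')}
P=cs['wrist'][1];Q=P[np.isfinite(P[...,0])]
for nm,s0,R_ in(('small rim',.048,.024),('med rim',0,.032)):
    h=(Q-m)@n;r=np.linalg.norm(Q-m-h[:,None]*n,axis=1);k=(abs(h-s0)<.006)&(r<R_)&(r>R_-.012);
    hh=h[k];hm=np.histogram(hh,bins=24);s=hm[1][hm[0].argmax()]+.00025
    B=Q[k][abs(hh-s)<.0015];mu=B.mean(0);nn=np.linalg.svd(B-mu,full_matrices=False)[2][2];nn*=np.sign(nn[2]);uv=np.c_[(B-m)@e1,(B-m)@e2]*1000
    print(nm,len(B),'s %.4f'%s,'n',nn.round(3),cv2.minEnclosingCircle(uv.astype(np.float32)))
save('end',np.hstack([cv2.resize(cs['wrist'][0],(400,300)),cv2.resize(cs['side'][0][130:280,280:480],(400,300))]))
E
```

```text
small rim 1220 s 0.0478 n [-0.432 -0.082  0.898] ((-0.010412216186523438, -0.40374207496643066), 19.43381690979004)
med rim 728 s 0.0036 n [-0.427 -0.087  0.9  ] ((-0.0920872762799263, -0.34093987941741943), 24.17633628845215)
```

View pics/end.png

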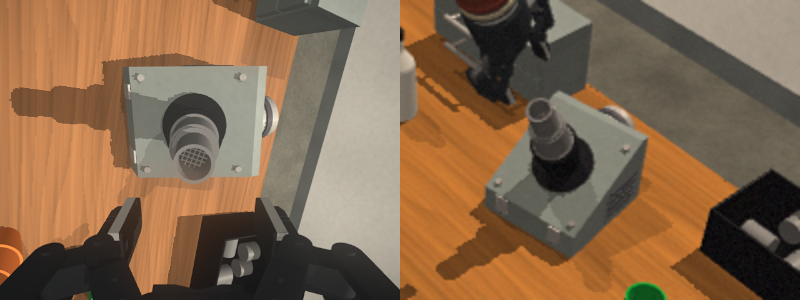

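The picture shows both reducers stacked coaxially in the inlet: small rim at about (195,160) in the left panel, and (540,105) in the right. The small rim's plane matches the slant, its top is 47.8 mm above the medium's rim (48 expected), and the gripper is clear, so I'm handing in.

```bash
python3 -c "
from rig import ticket; print(ticket.close_job())"
```

```text
the job is handed in; nothing more can be done
None
```

The medium reducer is in the inlet and the small one is in the medium, each guided along the slant to a light all-round touch (about 4–5 N) and released; the job was handed in at about 26 s with the gripper clear.

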